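# Stop check of two hand levers on their handlebar stubs

### The arm

A 7-joint arm with a two-finger parallel gripper is mounted at the origin on a cart in front of the work surface, level with it; the furniture and walls round the work are solid. World frame = base frame: x ahead of the robot, y to its left, z up, the work surface at z = 0. Lengths are in m, angles in rad, forces in N, time in s.
With the tool pointing down it reaches from about 0.4 to 0.925 m from the base axis. Payload 5.6 kg.
Tool frame: the origin (TCP) lies at the very end of the fingers, on their centre line; the grasp point (between the pads) lies 19 mm behind it (robot.grasp_offset is the distance from the TCP to the grasp point, in m); x points along the fingers, z is the direction in which the jaws open and shut, and the axes are right-handed (so a half turn about x gives the same grasp; the last joint's range is limited). The gripper opens to 85 mm and grips with 20 to 120 N. Pads are 22 mm wide; open, the fingers measure 114 mm over their backs; the gripper's body (76 mm by 85 mm) begins 54 mm behind the grasp point. The pads swing forward as they close: fully open they stand 13 mm farther back than shut.
Start: joints at [-1.364, 0.468, -0.012, 1.603, 0.006, 1.071, -0.056], TCP at [0.161, 0.63, 0.231] pointing down, gripper open.
Joint ranges: [-2.53, 2.53], [-0.31, 2.02], [-1.57, 1.55], [0.28, 2.44], [-1.29, 4.43], [0.15, 1.84], [-2.92, 2.92]. Speed limits (rad/s): [2.57, 2.57, 3.14, 3.14, 3.14, 3.14, 3.14].

### API

Orientations are given as a unit quaternion [x, y, z, w].
In Python, from station import sensors, snapshot, calibration, workorder, robot gives the robot as it stands. The module is installed in compiled form; this text tells all that it offers.
- The arm moves only by the tool play_rows, never from a script. Its argument "deltas" is a list of rows, each a list of 4 numbers: the shift along the tool's x, y, z in mm, then the turn about the tool's x in rad. In form: [[x, y, z, yaw], ...]. A call has 1 to 10 rows; each row is the pose to reach, as a shift and turn from the pose measured when the call began, along the tool's axes at that moment; what a row does not reach only later rows make up. A row lasts 1/8 s, in which the tool goes at most 62.5 mm and 10.7 degrees, less where a joint would pass 70% of its speed; a pose out of reach is approached as far as the arm can. A call with a gripper value outside its range is refused whole. "claw" is the finger opening in mm, from 0 to 85.4, set as the call begins (left out, the last holds). The fingers move at their own pace and stop on an object; the grip force is fixed at half the most. Time passes only in rows, so rows that repeat a pose let the fingers close. It gives the time, the measured TCP pose, the force and the opening at its end, in the units of the state.
- sensors.get_obs(): the state, without advancing time (a new reading comes with each control period).
- snapshot(name): name is "scene" or "top" or "wrist"; returns (picture, depth): 420x560x3 uint8, red, green, blue; 420x560 float32, m along the optical axis (not along the pixel's ray), 0 where there is no reading.
- calibration(name): a dict with "mtx" (3x3 intrinsics, pixels), "rvec" (rotation vector, rad) and "tvec" (3), from world to camera coordinates, as OpenCV has them. Camera axes: x right, y down, z forward; pixel columns grow to the right and rows downward; lengths in m; the calibration is good to about 2 mm. The wrist camera is an equidistant fisheye: a pixel r from the principal point sees the ray r / f radians off the axis. A picture is of the moment at which its call begins: read the wrist's pose just before it. calibration takes no time and is no camera call; for the wrist camera it gives the pose at the moment of the call.
- workorder.hand_in(): hands the job in, once; it reports no verdict.
The state is a dict: "t": time; "joint_pos": joint angles; "dq": joint speeds; "joint_torque": joint torques, N m; "tool_pos": TCP position; "orientation": TCP orientation; "ft_force": force on the tool from outside, world axes, zero at the start; "moment": the same for the moment, N m; "finger_gap": finger opening in m.
Only numpy, scipy, OpenCV 4.12 (cv2) and the standard library are available. Lean on these libraries where they do the work, as an engineer would, in place of code of your own. Each camera call takes 0.05 s, during which the arm holds its last target.

### The job

Check that both hand levers stop short of their bars. With the outside of the fingers press the long lever in toward its bar until it comes up against its stop, hold it there for a good second, then let it spring all the way out again; after that press the short lever in to its stop in the same way and finish while still holding it pressed there, so that I can gauge the gap. Press on the outer face only, firmly but without forcing: do not grip the levers, reach between lever and bar or push on the bars, and leave everything else on the bench where it is.

Things in the scene. Friction and masses are not known exactly. Their poses are not given: they have to be found in the camera images.
- long_stand: fixed dark steel clamp stand of the long lever, base plate 100x110x12 mm. Origin on the bench top below the middle of the bar; z up, y along the bar (rubber grip on the -y end, clamp post on the +y end), the lever lies on the -x side of the bar. Highest point 130 mm above the bench
- long_bar: stub handlebar fixed in that stand: level, 205 mm long, its axis 105 mm above the bench along the stand's y; the rubber grip on the -y half is 30 mm thick (end collars 38 mm). Origin and axes as the stand's. Not to be pressed on
- long_blade: the long lever itself: flat bare aluminium blade with a round end, 140 mm long from pivot to tip, 7 mm thick, 16 mm high (97 to 113 mm above the bench), clear air below. Origin on the vertical pivot axis, at mid height; its own -y runs along the blade to the tip, its own +x is the way to press, toward the bar; it turns with the lever
- long_back: the face of the long lever toward the bar (a strip on the blade, +x side); must not be touched. Origin and axes as the blade's
- long_press (a point): best point to press on the long lever: on the outer face of the blade (5 mm to -x of its pivot line), 110 mm from the pivot, at mid height, 105 mm above the bench; axes as the blade's
- long_lever (a joint): swing of the long lever about its upright pivot: 0 = fully out (spring rest), 0.30 rad = pressed in to its built-in stop, where it is parallel to the bar with about 16 mm of air left to the rubber grip. A spring returns it: at the press point it takes about 2 N to start and 4 N just before the stop
- short_stand: fixed dark steel clamp stand of the short lever, base plate 100x110x12 mm. Origin on the bench top below the middle of the bar; z up, y along the bar (rubber grip on the -y end, clamp post on the +y end), the lever lies on the -x side of the bar. Highest point 130 mm above the bench
- short_bar: stub handlebar fixed in that stand: level, 205 mm long, its axis 105 mm above the bench along the stand's y; the rubber grip on the -y half is 30 mm thick (end collars 38 mm). Origin and axes as the stand's. Not to be pressed on
- short_blade: the short lever itself: flat bare aluminium blade with a round end, 90 mm long from pivot to tip, 7 mm thick, 16 mm high (97 to 113 mm above the bench), clear air below. Origin on the vertical pivot axis, at mid height; its own -y runs along the blade to the tip, its own +x is the way to press, toward the bar; it turns with the lever
- short_back: the face of the short lever toward the bar (a strip on the blade, +x side); must not be touched. Origin and axes as the blade's
- short_press (a point): best point to press on the short lever: on the outer face of the blade (5 mm to -x of its pivot line), 68 mm from the pivot, at mid height, 105 mm above the bench; axes as the blade's
- short_lever (a joint): swing of the short lever about its upright pivot: 0 = fully out (spring rest), 0.40 rad = pressed in to its built-in stop, where it is parallel to the bar with about 16 mm of air left to the rubber grip. A spring returns it: at the press point it takes about 2 N to start and 4 N just before the stop
- caliper: vernier caliper lying flat, 80x210x12 mm; bystander, origin at the centre of its underside
- pot: white plastic pot, 73x69x69 mm; bystander, origin at the centre of its underside
- screwdriver: screwdriver lying, 29x217x29 mm; bystander, origin at the centre of its underside
- die_0: steel crimp die standing, 37x36x56 mm; bystander, origin at the centre of its underside
- die_1: steel crimp die standing, 37x36x56 mm; bystander, origin at the centre of its underside

How it is judged:
On the way, in this order (a step that is already met when the one before it is completed fails the run):
1. the long lever is pressed in to its stop by the fingers and held, the short one left out (value of joint long_lever above 0.28 rad and contact force between the fingers and long_blade above 2 N and value of joint short_lever below 0.05 rad), for 0.7 s.
2. the long lever is let all the way out again, before the short one is pressed (value of joint long_lever below 0.03 rad and value of joint short_lever below 0.1 rad), for 0.1 s.
At the end, for the whole second after the job is handed in: the short lever is held in against its stop by the fingers (within 0.03 rad of it, at least 2 N on it) and the long lever is fully out (within 0.03 rad); before that the long lever was held at its stop (within 0.02 rad) for 0.7 s and let out (value of joint short_lever between 0.37 and 0.43 rad and contact force between the fingers and short_blade above 2 N and value of joint long_lever below 0.03 rad); the arm keeps its last pose, push and grip.
It fails at once if a lever is forced (more than 45 N) (contact force between the fingers and long_blade above 45 N or contact force between the fingers and short_blade above 45 N).
It fails at once if a lever is touched on the face toward its bar (gripped or reached behind) (contact force between the fingers and long_back above 1.5 N or contact force between the fingers and short_back above 1.5 N).
It fails at once if a bar is pushed or gripped (contact force between the fingers and long_bar above 4 N or contact force between the fingers and short_bar above 4 N).
It fails at once if a bystander is moved or lifted (more than 20 mm) (distance of any of caliper, pot, screwdriver, die_0, die_1 from where it was at the start of the episode above 0.02 m).
It also fails if it takes over 43 s, if anything falls off the work surface, if the arm or the gripper's body presses on something with over 40 N, if the wrist force passes 120 N, or if a joint passes its speed limit or range.

## Working session

There is one attempt and no reset: what is moved stays moved. The work goes in short steps, Python scripts to look and compute and a tool call to move; the robot and the scene stay as the last step left them, time stands still between calls to the robot, and variables do not carry over. Pictures are saved under pics/ and viewed, and the job is handed in when it is done.

Besides the shell and the picture viewer there is one more tool, called after "Request:" by a JSON object that holds its "op" and its "data". play_rows: Moves the arm, as the interface text tells. Its arguments: {"type":"object","properties":{"deltas":{"type":"array"},"claw":{"type":"number"}},"required":["deltas"]}

```bash
mkdir -p pics; cat > h.py <<'E'
import numpy as np, cv2
from station import sensors, snapshot, calibration, workorder, robot
def cal(n):
    c=calibration(n); R=cv2.Rodrigues(np.array(c['rvec'],float))[0]; return np.array(c['mtx']),R,np.array(c['tvec'],float).ravel()
def ray_plane(n,u,v,z):
    K,R,t=cal(n); d=R.T@np.linalg.solve(K,[u,v,1.]); o=-R.T@t; return o+d*(z-o[2])/d[2]
def cloud(n,dep):
    K,R,t=cal(n); v,u=np.indices(dep.shape); p=np.stack([(u-K[0,2])/K[0,0]*dep,(v-K[1,2])/K[1,1]*dep,dep],-1); return (p-t)@R
E
python3 - <<'E'
from h import *
o=sensors.get_obs(); print(o)
for n in ['scene','top']:
    im,d=snapshot(n); cv2.imwrite(f'pics/{n}0.png',im[...,::-1]); np.savez(f'{n}0.npz',im=im,d=d)
    K,R,t=cal(n); print(n,K.tolist(),(-R.T@t),R[2])
E
```

```text
{'t': 0.0, 'joint_pos': array([-1.36401898,  0.46838815, -0.01161444,  1.60364235,  0.00599575,
        1.0713931 , -0.0562979 ]), 'dq': array([ 0.00017021,  0.00127694, -0.00092   , -0.00080462, -0.00048751,
       -0.00281463,  0.00025662]), 'joint_torque': array([ 2.27293490e-04, -5.32376897e+01,  2.12280167e-02, -2.51321214e+01,
        1.13510448e-02,  7.45502271e-03, -2.03221384e-05]), 'tool_pos': array([0.1605911 , 0.62926477, 0.23032346]), 'orientation': array([-0.43422977,  0.55887456,  0.4333873 ,  0.55792398]), 'ft_force': array([-0.14994676,  0.31104409, -0.44085013]), 'moment': array([-0.03480084, -0.02667473, -0.05606199]), 'finger_gap': 0.08515252359360305}
scene [[381.2645618438249, 0.0, 278.4101147790782], [0.0, 381.2645618438249, 208.37982752416977], [0.0, 0.0, 1.0]] [ 0.15795863 -0.58621807  0.69730021] [ 0.38858878  0.74807292 -0.53794578]
top [[514.6003982459662, 0.0, 281.00640911117387], [0.0, 514.6003982459662, 221.37553767732985], [0.0, 0.0, 1.0]] [0.47252706 0.25459092 1.36886859] [ 0.10149442  0.00210937 -0.99483387]
```

View pics/scene0.png

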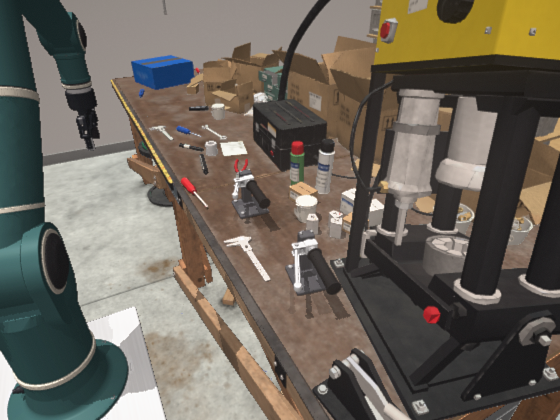

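View pics/top0.png

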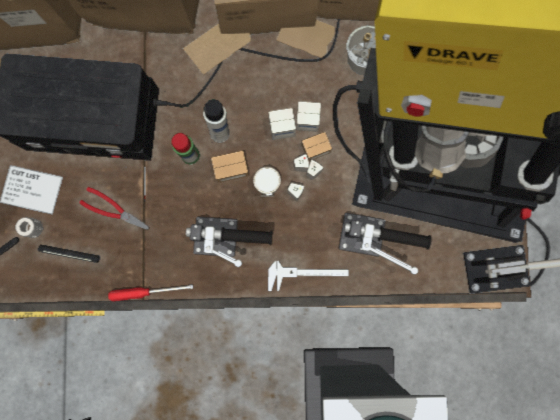

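```bash
python3 - <<'E'
from h import *
z=np.load('top0.npz'); im=z['im'][...,::-1]
a=cv2.resize(im[205:285,180:280],None,fx=4,fy=4,interpolation=cv2.INTER_CUBIC);b=cv2.resize(im[205:285,335:435],None,fx=4,fy=4,interpolation=cv2.INTER_CUBIC)
cv2.imwrite('pics/crop.png',np.hstack([a,b]))
P=cloud('top',z['d']); g=im.astype(int)
for u0,u1 in((180,285),(335,440)):
    Q=P[205:285,u0:u1]; 
    m=(Q[...,2]>.09)&(Q[...,2]<.14)
    bright=im[205:285,u0:u1].min(-1)>120
    vv,uu=np.nonzero(m&bright); print(u0,m.sum(),len(vv),np.c_[uu+u0,vv+205,(Q[vv,uu]*1000).round()][::12].astype(int).tolist())
    d=m&(im[205:285,u0:u1].max(-1)<70); q=Q[d]; 
    print('dark',q.min(0),q.max(0))
    s=q[:,1]; 
    for k in np.arange(s.min(),s.max(),.02):
        w=q[(s>=k)&(s<k+.02)]; print(w.shape[0],w.mean(0).round(4),w[:,0].min().round(4),w[:,0].max().round(4))
E
```

```text
180 1343 482 [[194, 225, 595, 469, 124], [207, 227, 590, 438, 120], [210, 228, 587, 430, 125], [209, 229, 585, 433, 122], [205, 230, 583, 443, 117], [188, 231, 582, 486, 114], [211, 231, 580, 428, 123], [190, 232, 579, 480, 119], [213, 232, 577, 423, 124], [202, 233, 576, 451, 116], [215, 233, 575, 419, 116], [206, 234, 573, 441, 120], [218, 234, 573, 412, 117], [209, 235, 570, 433, 121], [194, 236, 569, 470, 120], [214, 236, 568, 422, 115], [205, 237, 566, 443, 120], [217, 237, 566, 415, 114], [210, 238, 563, 430, 127], [212, 239, 560, 425, 125], [206, 241, 556, 441, 115], [209, 242, 554, 434, 118], [212, 243, 551, 427, 117], [206, 245, 546, 441, 119], [209, 246, 544, 433, 124], [212, 247, 541, 426, 120], [207, 249, 536, 438, 125], [210, 250, 534, 431, 120], [211, 251, 532, 429, 119], [210, 252, 529, 431, 120], [215, 253, 527, 419, 117], [220, 254, 524, 408, 114], [225, 255, 521, 396, 112], [223, 257, 517, 401, 110], [227, 258, 514, 391, 113], [231, 259, 511, 381, 115], [235, 260, 509, 372, 110], [237, 261, 506, 367, 112], [239, 262, 504, 362, 115], [236, 264, 499, 369, 115], [238, 266, 494, 364, 111]]
dark [0.54565289 0.27979848 0.09109753] [0.59796186 0.47542857 0.12751632]
100 [0.5621 0.2901 0.1178] 0.5457 0.5774
102 [0.5636 0.31   0.116 ] 0.5488 0.5786
97 [0.565  0.3301 0.1168] 0.5516 0.5822
97 [0.5675 0.3494 0.1169] 0.5523 0.582
103 [0.5688 0.3697 0.1163] 0.5548 0.5851
103 [0.5717 0.3901 0.1168] 0.5577 0.5905
26 [0.5688 0.4022 0.1164] 0.5557 0.5904<stdin>:15: RuntimeWarning: Mean of empty slice.
  ret = um.true_divide(
Traceback (most recent call last):
ValueError: zero-size array to reduction operation minimum which has no identity
```

View pics/crop.png

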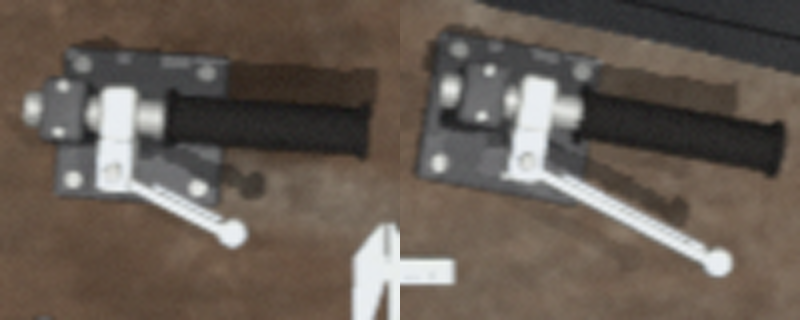

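```bash
python3 - <<'E'
from h import *
from scipy.spatial.transform import Rotation as Ro
z=np.load('top0.npz'); im=z['im'].astype(int)
L=dict(short=((208.75,248),(238,263.5),(222.5,234.25),(272,237.5),.068,.4),long=((367,245),(414.2,270.75),(381.25,233.75),(430,242),.110,.3))
for n,(p,t,b0,b1,r,q) in L.items():
    P=ray_plane('top',*p,.115);T=ray_plane('top',*t,.113);B0=ray_plane('top',*b0,.105);B1=ray_plane('top',*b1,.105)
    db=(B1-B0)[:2];db/=np.linalg.norm(db); dl=(T-P)[:2]; ln=np.linalg.norm(dl);dl/=ln
    ang=np.arctan2(db[0]*dl[1]-db[1]*dl[0],db@dl)
    for nm,d in(('rest',dl),('stop',db)):
        nx=np.array([-d[1],d[0]]); nx=nx if nx[0]>0 else -nx
        pr=P[:2]+d*r-nx*.005
        print(n,nm,'dir',d.round(3),'normal',nx.round(3),'press',pr.round(4))
    nb=np.array([-db[1],db[0]]); nb=nb if nb[0]>0 else -nb
    print(n,'P',P.round(4),'T',T.round(4),ln,'ang',ang,'bar',B0.round(4),B1.round(4),'pivot-axis dist',(B0[:2]-P[:2])@nb)
o=sensors.get_obs(); print(Ro.from_quat(o['orientation']).as_matrix().round(3))
# bystanders near
C=cloud('top',z['d'])
for nm,(u,v) in dict(cal1=(275,275),cal2=(347,272),cal3=(280,264)).items(): print(nm,C[v,u].round(3), ray_plane('top',u,v,.006).round(3))
E
```

```text
short rest dir [-0.485 -0.874] normal [ 0.874 -0.485] press [0.5018 0.3778]
short stop dir [-0.088 -0.996] normal [ 0.996 -0.088] press [0.5282 0.3675]
short P [0.5392 0.4348 0.115 ] T [0.5    0.3642 0.113 ] 0.08078111078409723 ang -0.4186545779501659 bar [0.5728 0.4021 0.105 ] [0.5621 0.2803 0.105 ] pivot-axis dist 0.03639848719124365
long rest dir [-0.5   -0.866] normal [ 0.866 -0.5  ] press [ 0.4785 -0.0437]
long stop dir [-0.19  -0.982] normal [ 0.982 -0.19 ] press [ 0.5121 -0.058 ]
long P [0.5379 0.0491 0.115 ] T [ 0.473  -0.0632  0.113 ] 0.12973348579270197 ang -0.33296217536047973 bar [0.5653 0.0113 0.105 ] [ 0.5424 -0.1074  0.105 ] pivot-axis dist 0.03409207426903343
[[-0.    -0.969  0.247]
 [-0.002  0.247  0.969]
 [-1.    -0.    -0.002]]
cal1 [0.47  0.276 0.006] [0.47  0.276 0.006]
cal2 [0.474 0.087 0.005] [0.474 0.087 0.006]
cal3 [0.498 0.263 0.01 ] [0.499 0.263 0.006]
```

Request:
{"op": "play_rows", "data": {"deltas": [[0,-45,-30,0],[0,-100,-70,0],[0,-150,-105,0],[0,-200,-140,0],[0,-250,-175,0],[0,-300,-211,0],[0,-316,-255,0],[0,-332,-300,0],[0,-348,-345,0],[0,-362,-390,0]], "claw": 0}}

```text
t: 1.35
tool_pos: [0.4148, 0.1602, 0.2309]
orientation: [-0.434, 0.559, 0.433, 0.558]
ft_force: [0.9, 0.2, 0.9]
finger_gap: 0.0
```

Request:
{"op": "play_rows", "data": {"deltas": [[0,-16,-45,0],[0,-32,-90,0],[10,-48,-135,-0.03],[25,-65,-180,-0.058],[30,-65,-184,-0.058],[30,-65,-184,-0.058]]}}

```text
t: 2.1
tool_pos: [0.4317, -0.034, 0.2008]
orientation: [-0.45, 0.547, 0.45, 0.545]
ft_force: [0.8, 0.2, 0.4]
finger_gap: -0.0
```

```bash
python3 - <<'E'
from h import *
from scipy.spatial.transform import Rotation as Ro
o=sensors.get_obs(); print(o['t'],o['tool_pos'],o['ft_force'],Ro.from_quat(o['orientation']).as_matrix().round(3).tolist())
for n in ['scene','wrist']:
    im,d=snapshot(n); np.savez(f'{n}1.npz',im=im,d=d)
    cv2.imwrite(f'pics/{n}1.png',im[...,::-1] if n=='wrist' else cv2.resize(im[150:330,180:400,::-1],None,fx=3,fy=3))
E
```

```text
2.1 [ 0.43173937 -0.03398121  0.20083488] [0.77725903 0.15129632 0.38928369] [[-0.002, -0.981, 0.192], [-0.002, 0.192, 0.981], [-1.0, 0.001, -0.002]]
```

View pics/scene1.png

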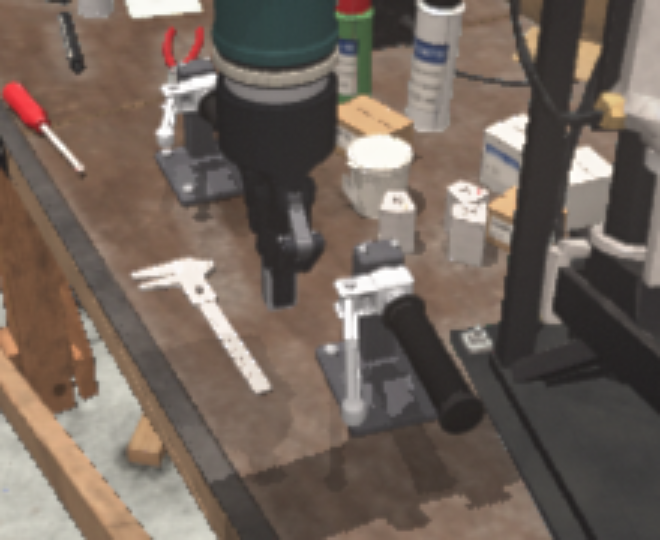

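View pics/wrist1.png

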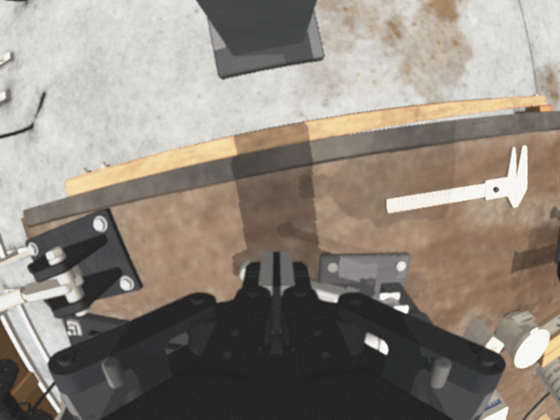

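Request:
{"op": "play_rows", "data": {"deltas": [[35,0,0,0],[75,0,0,0],[105,0,0,0],[110,0,0,0],[110,0,0,0]]}}

```text
t: 2.82
tool_pos: [0.4328, -0.0325, 0.0919]
orientation: [-0.451, 0.545, 0.45, 0.545]
ft_force: [0.5, 0.2, 0.2]
finger_gap: 0.0001
```

```bash
python3 - <<'E'
from h import *
o=sensors.get_obs(); print(o['t'],o['tool_pos'],o['ft_force'])
for n in ['scene','top']:
    im,d=snapshot(n); np.savez(f'{n}2.npz',im=im,d=d)
    cv2.imwrite(f'pics/{n}2.png',cv2.resize(im[150:330,180:400,::-1] if n=='scene' else im[180:330,300:500,::-1],None,fx=3,fy=3))
E
```

```text
2.825 [ 0.43282028 -0.0324831   0.0919234 ] [0.46865833 0.20241049 0.22534494]
```

View pics/scene2.png

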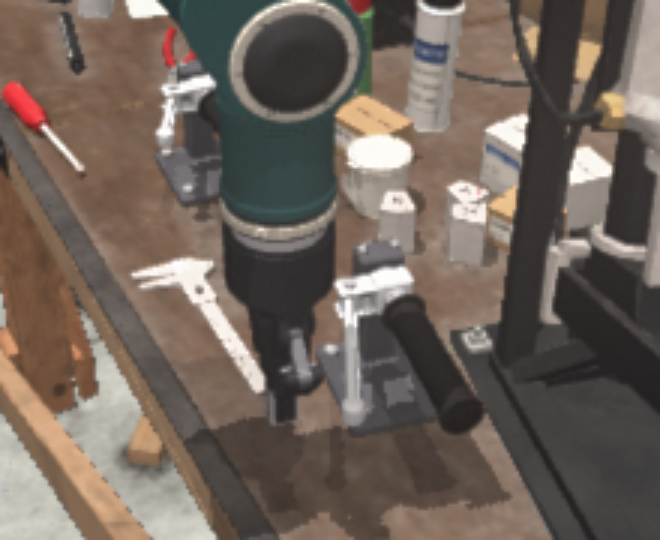

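View pics/top2.png

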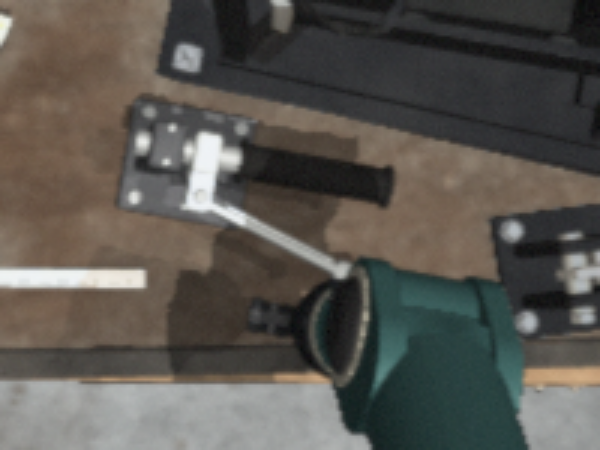

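```bash
python3 - <<'E'
from h import *
z=np.load('top0.npz'); C=cloud('top',z['d']); C2=cloud('top',np.load('top2.npz')['d'])
for u,v in [(490,270),(500,268),(520,268),(545,265),(420,215),(440,225),(470,190),(460,220)]: print(u,v,C[v,u].round(3))
m=(C2[...,2]>.14)&(C[...,2]<.13)
for x0 in np.arange(.3,.6,.03):
    q=C2[m&(C2[...,0]>x0)&(C2[...,0]<x0+.03)]
    if len(q): print(x0.round(2),q[:,1].min().round(3),q[:,1].max().round(3),q[:,2].min().round(3),q[:,2].max().round(3))
# obstacles higher than .1 near y<-0.1, x<.65
ob=(C[...,2]>.12)&(C[...,0]<.62)&(C[...,1]<-.12)&(C[...,0]>.38); q=C[ob]; print(len(q), q.min(0),q.max(0))
E
```

```text
490 270 [ 0.471 -0.253  0.097]
500 268 [ 0.475 -0.278  0.099]
520 268 [ 0.474 -0.328  0.096]
545 265 [ 0.48  -0.389  0.098]
420 215 [ 0.62  -0.111  0.011]
440 225 [ 0.593 -0.167 -0.002]
470 190 [ 0.665 -0.203  0.131]
460 220 [ 0.603 -0.214  0.017]
0.3 -0.045 0.037 0.553 0.682
0.33 -0.05 0.031 0.504 0.637
0.36 -0.059 0.024 0.42 0.591
0.39 -0.072 0.021 0.223 0.545
0.42 -0.079 0.028 0.145 0.498
0.45 -0.081 0.255 0.168 1.369
0.48 -0.01 -0.0 0.4 0.421
251 [ 0.58561167 -0.34041206  0.16238882] [ 0.6199591  -0.2727216   0.21652723]
```

Request:
{"op": "play_rows", "data": {"deltas": [[0,-10,-3,0],[0,-20,-5,0],[0,-25,-5,0],[0,-30,-5,0],[0,-35,-5,0],[0,-40,-5,0],[0,-45,-5,0],[0,-50,-5,0],[0,-50,-5,0]]}}

```text
t: 4.05
tool_pos: [0.4814, -0.0474, 0.0924]
orientation: [-0.451, 0.545, 0.45, 0.545]
ft_force: [-3.1, -0.5, -0.8]
finger_gap: 0.0
```

```bash
cat > s.py <<'E'
from h import *
import sys
o=sensors.get_obs(); print(o['t'],o['tool_pos'],o['ft_force'])
k=sys.argv[1]
for n in ['scene','top']:
    im,d=snapshot(n); np.savez(f'{n}{k}.npz',im=im,d=d)
    cv2.imwrite(f'pics/{n}{k}.png',cv2.resize(im[150:330,180:400,::-1] if n=='scene' else im[180:330,int(sys.argv[2]):int(sys.argv[2])+200,::-1],None,fx=3,fy=3))
E
python3 s.py 3 300
```

```text
4.05 [ 0.48143077 -0.04737224  0.09244435] [-3.13345855 -0.46470322 -0.84367353]
```

View pics/scene3.png

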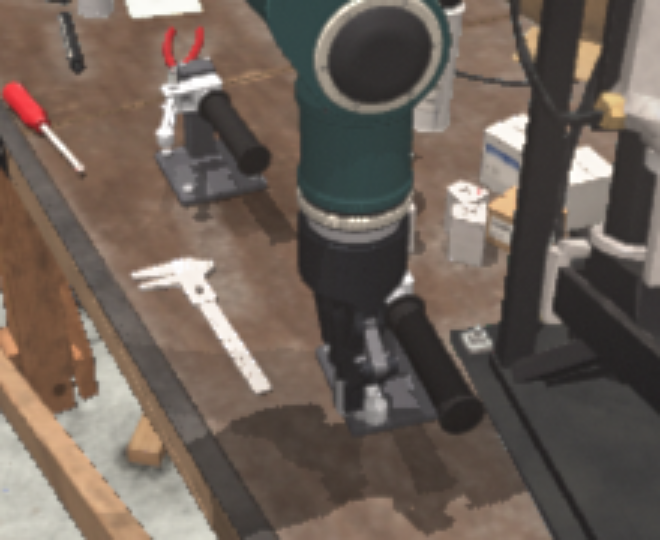

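View pics/top3.png

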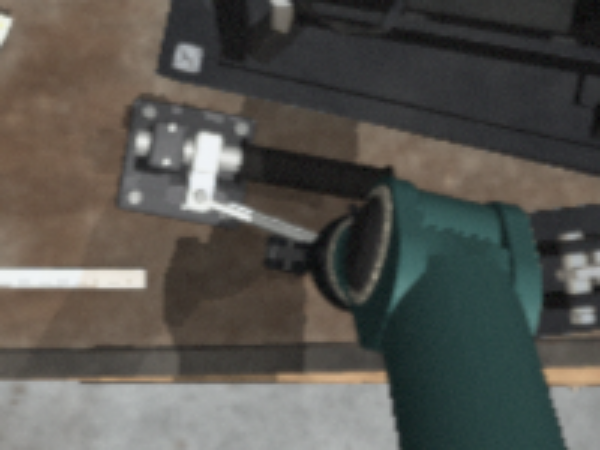

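The lever is in contact and turning (fingertip beside it at about scene-crop pixel 350,400). The force is about 3.5 N, so I continue slowly to the stop.

Request:
{"op": "play_rows", "data": {"deltas": [[0,-3,0,0],[0,-6,0,0],[0,-9,0,0],[0,-11,0,0],[0,-13,0,0],[0,-14,0,0],[0,-15,0,0],[0,-16,0,0],[0,-16,0,0]]}}

```text
t: 5.28
tool_pos: [0.4969, -0.0503, 0.0925]
orientation: [-0.451, 0.545, 0.45, 0.545]
ft_force: [-4.0, -2.3, 1.1]
finger_gap: -0.0
```

Request:
{"op": "play_rows", "data": {"deltas": [[0,-1,0,0],[0,-2,0,0],[0,-2,0,0]]}}

```text
t: 5.65
tool_pos: [0.499, -0.0508, 0.0925]
orientation: [-0.451, 0.545, 0.45, 0.545]
ft_force: [-4.1, -3.1, 0.8]
finger_gap: -0.0001
```

Request:
{"op": "play_rows", "data": {"deltas": [[0,-1,0,0],[0,-2,0,0],[0,-2,0,0]]}}

```text
t: 6.02
tool_pos: [0.501, -0.0512, 0.0925]
orientation: [-0.451, 0.545, 0.45, 0.545]
ft_force: [-4.6, -1.7, -0.2]
finger_gap: -0.0001
```

Request:
{"op": "play_rows", "data": {"deltas": [[0,-1,0,0],[0,-1,0,0]]}}

```text
t: 6.28
tool_pos: [0.5015, -0.0513, 0.0924]
orientation: [-0.451, 0.545, 0.45, 0.545]
ft_force: [-5.4, -0.8, 2.5]
finger_gap: -0.0001
```

Request:
{"op": "play_rows", "data": {"deltas": [[0,-1,0,0],[0,-1,0,0]]}}

```text
t: 6.52
tool_pos: [0.5016, -0.0513, 0.0924]
orientation: [-0.45, 0.546, 0.451, 0.545]
ft_force: [-7.5, -0.5, 4.5]
finger_gap: 0.0003
```

```bash
python3 s.py 4 300
```

```text
6.525 [ 0.50155831 -0.05129277  0.09241211] [-7.45572615 -0.47725572  4.52211329]
```

View pics/top4.png

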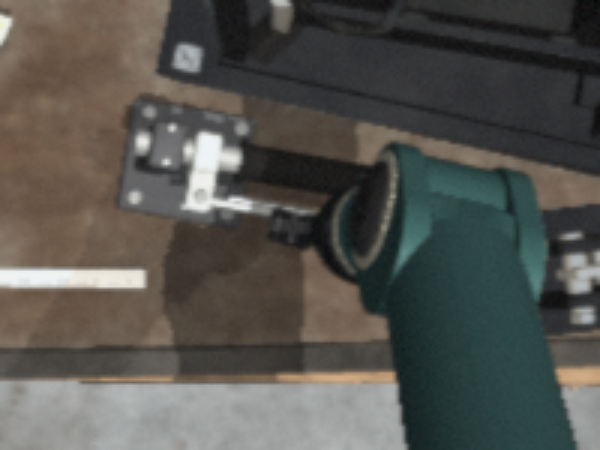

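View pics/scene4.png

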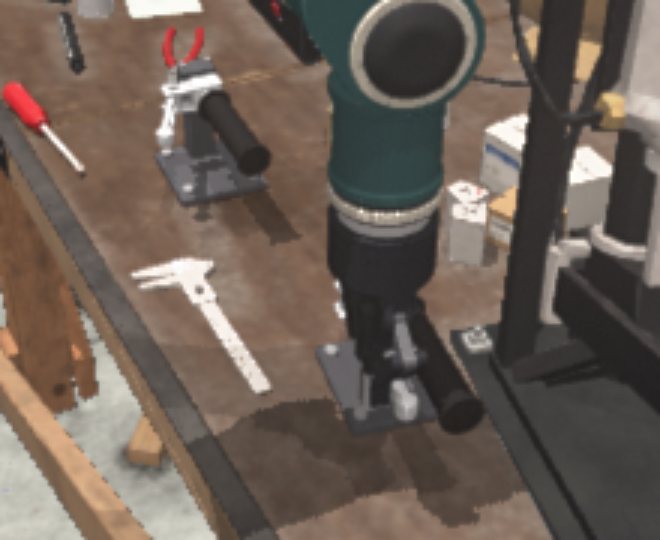

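Blade parallel to the bar at top-crop (215–310, 205), and the TCP is blocked with force rising: it is at the stop. Holding a little firmer.

Request:
{"op": "play_rows", "data": {"deltas": [[0,-2,0,0],[0,-2,0,0],[0,-2,0,0],[0,-2,0,0],[0,-2,0,0],[0,-2,0,0],[0,-2,0,0],[0,-2,0,0],[0,-2,0,0],[0,-2,0,0]]}}

```text
t: 7.88
tool_pos: [0.5017, -0.0513, 0.0923]
orientation: [-0.449, 0.546, 0.452, 0.544]
ft_force: [-10.3, -0.9, 6.5]
finger_gap: -0.0
```

Request:
{"op": "play_rows", "data": {"deltas": [[0,8,0,0],[0,18,0,0],[0,30,2,0],[0,45,4,0],[0,60,5,0],[0,68,5,0],[-30,70,5,0],[-70,70,5,0],[-105,70,5,0],[-110,70,5,0]]}}

```text
t: 9.12
tool_pos: [0.436, -0.0333, 0.2049]
orientation: [-0.45, 0.545, 0.451, 0.546]
ft_force: [-0.0, 0.2, -0.4]
finger_gap: -0.0001
```

```bash
python3 s.py 5 300; python3 - <<'E'
from h import *
from scipy.spatial.transform import Rotation as Ro
print(Ro.from_quat(sensors.get_obs()['orientation']).as_matrix().round(3).tolist())
E
```

```text
9.125 [ 0.4360304  -0.03331508  0.20491074] [-0.0090053   0.23375745 -0.43751462]
[[-0.004, -0.982, 0.189], [0.001, 0.189, 0.982], [-1.0, 0.004, 0.0]]
```

View pics/top5.png

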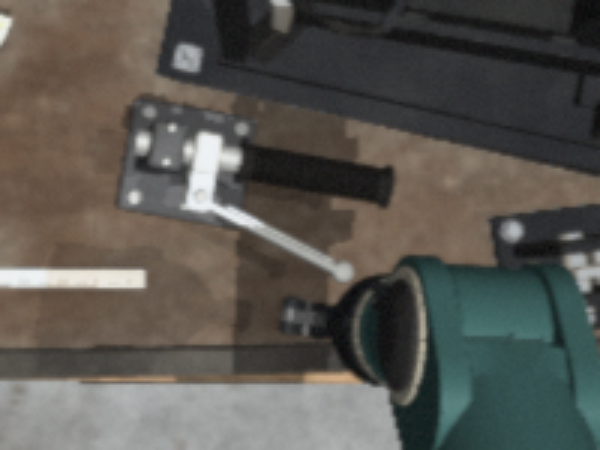

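```bash
python3 - <<'E'
from h import *
z=np.load('top5.npz'); C=cloud('top',z['d']); tcp=np.array([.4360,-.0333,.2049])
for v in (281,284,287,290):
  for u in (393,396,400,404,408): print(v,u,((C[v,u]-tcp)*1000).round())
# scene view: gripper from the side, points at y>tcp
z=np.load('scene5.npz'); C=cloud('scene',z['d']); D=(C-tcp)*1000
m=(abs(D[...,0])<60)&(abs(D[...,1])<80)&(D[...,2]>-10)&(D[...,2]<130); q=D[m]
for h in range(-10,130,10):
    w=q[(q[:,2]>=h)&(q[:,2]<h+10)]
    if len(w): print(h,len(w),np.percentile(w,[2,98],axis=0)[:,:2].round().tolist())
# bracket heights for short stand
z=np.load('top0.npz'); C=cloud('top',z['d'])
for v in range(240,254,2): print(v,[tuple((C[v,u]*1000).round().astype(int)) for u in range(202,218,3)])
E
```

```text
281 393 [  11.   -2. -210.]
281 396 [17. 55. 93.]
281 400 [16. 46. 89.]
281 404 [16. 37. 84.]
281 408 [15. 21. 52.]
284 393 [   4.   -1. -203.]
284 396 [11. 55. 92.]
284 400 [10. 48. 96.]
284 404 [ 10.  41. 102.]
284 408 [ 11.  36. 116.]
287 393 [  -4.   -1. -205.]
287 396 [ 4. 56. 92.]
287 400 [ 4. 49. 98.]
287 404 [  4.  42. 104.]
287 408 [  4.  35. 109.]
290 393 [ -12.   -0. -205.]
290 396 [-2. 57. 97.]
290 400 [-2. 46. 85.]
290 404 [-3. 35. 72.]
290 408 [ -1.  38. 118.]
-10 2 [[-9.0, -7.0], [2.0, -5.0]]
0 26 [[-12.0, -13.0], [8.0, 5.0]]
10 47 [[-13.0, -16.0], [8.0, 4.0]]
20 47 [[-13.0, -15.0], [8.0, 2.0]]
30 15 [[-14.0, -15.0], [3.0, 7.0]]
40 38 [[-18.0, -32.0], [3.0, 25.0]]
50 40 [[-19.0, -41.0], [4.0, 25.0]]
60 72 [[-20.0, -48.0], [0.0, 43.0]]
70 78 [[-22.0, -56.0], [13.0, 46.0]]
80 108 [[-24.0, -62.0], [12.0, 15.0]]
90 146 [[-23.0, -61.0], [13.0, 13.0]]
100 137 [[-22.0, -45.0], [14.0, 12.0]]
110 76 [[-18.0, -42.0], [1.0, -13.0]]
120 69 [[-35.0, -39.0], [5.0, -14.0]]
240 [(np.int64(560), np.int64(453), np.int64(102)), (np.int64(559), np.int64(443), np.int64(119)), (np.int64(558
[... 1179 characters left out ...]
(539), np.int64(428), np.int64(122)), (np.int64(544), np.int64(436), np.int64(12)), (np.int64(544), np.int64(428), np.int64(14))]
250 [(np.int64(540), np.int64(467), np.int64(13)), (np.int64(534), np.int64(444), np.int64(118)), (np.int64(534), np.int64(436), np.int64(120)), (np.int64(534), np.int64(429), np.int64(116)), (np.int64(534), np.int64(423), np.int64(110)), (np.int64(539), np.int64(428), np.int64(11))]
252 [(np.int64(534), np.int64(467), np.int64(14)), (np.int64(530), np.int64(444), np.int64(117)), (np.int64(529), np.int64(436), np.int64(121)), (np.int64(529), np.int64(428), np.int64(123)), (np.int64(529), np.int64(422), np.int64(115)), (np.int64(529), np.int64(415), np.int64(113))]
```

Long lever tip is back at its rest pixel (343,270 in the crop, same as before). On to the short lever.

Request:
{"op": "play_rows", "data": {"deltas": [[0,6,40,0],[0,13,90,0],[0,20,140,-0.02],[0,28,190,-0.04],[0,35,240,-0.06],[0,43,290,-0.08],[0,50,340,-0.1],[0,57,385,-0.1],[0,61,409,-0.1],[0,61,409,-0.1]]}}

```text
t: 10.48
tool_pos: [0.4504, 0.3812, 0.2009]
orientation: [-0.477, 0.523, 0.479, 0.519]
ft_force: [0.6, -0.0, -0.2]
finger_gap: 0.0003
```

Request:
{"op": "play_rows", "data": {"deltas": [[35,0,0,0],[75,0,0,0],[104,0,0,0],[109,0,0,0],[109,0,0,0]]}}

```text
t: 11.1
tool_pos: [0.45, 0.3803, 0.092]
orientation: [-0.476, 0.524, 0.479, 0.519]
ft_force: [0.8, 0.1, 0.1]
finger_gap: -0.0001
```

```bash
python3 s.py 6 160
```

```text
11.1 [0.44999314 0.38027801 0.09196853] [0.82008196 0.08181732 0.13561995]
```

View pics/top6.png

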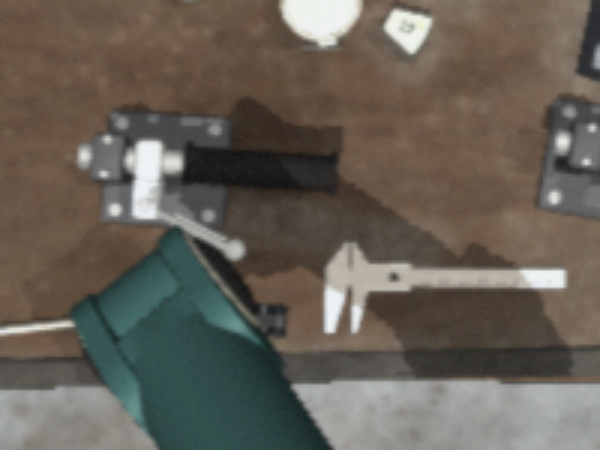

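View pics/scene6.png

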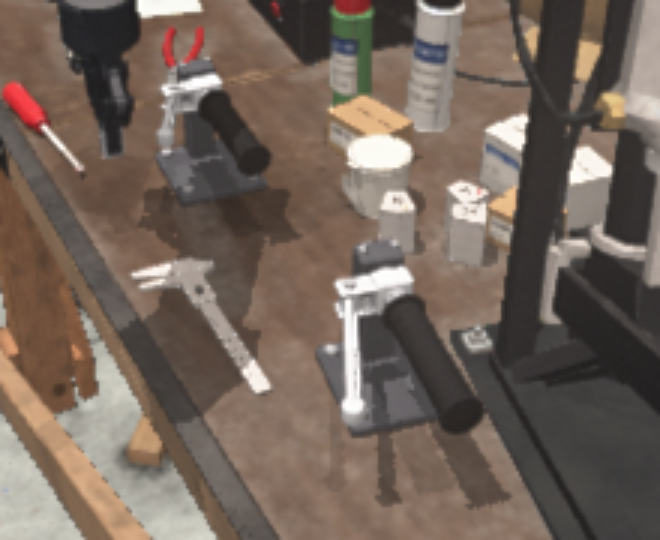

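Fingertips sit at the near side of the short lever (scene crop 112,155), clear of everything, and the long lever is out. Advancing.

Request:
{"op": "play_rows", "data": {"deltas": [[0,-10,0,0],[0,-20,0,0],[0,-26,0,0],[0,-31,0,0],[0,-36,0,0],[0,-41,0,0],[0,-46,0,0],[0,-51,0,0],[0,-55,0,0],[0,-55,0,0]]}}

```text
t: 12.45
tool_pos: [0.5057, 0.3763, 0.0927]
orientation: [-0.476, 0.523, 0.479, 0.52]
ft_force: [-2.5, -0.5, -0.2]
finger_gap: 0.0001
```

Request:
{"op": "play_rows", "data": {"deltas": [[0,-3,0,0],[0,-5,0,0],[0,-7,0,0],[0,-8,0,0],[0,-9,0,0],[0,-9,0,0]]}}

```text
t: 13.2
tool_pos: [0.5148, 0.3753, 0.0927]
orientation: [-0.476, 0.523, 0.479, 0.52]
ft_force: [-3.2, -1.4, 1.8]
finger_gap: 0.0
```

Request:
{"op": "play_rows", "data": {"deltas": [[0,-1,0,0],[0,-2,0,0],[0,-2,0,0]]}}

```text
t: 13.58
tool_pos: [0.5169, 0.3749, 0.0927]
orientation: [-0.476, 0.523, 0.479, 0.52]
ft_force: [-3.6, -1.3, 0.8]
finger_gap: -0.0
```

Request:
{"op": "play_rows", "data": {"deltas": [[0,-1,0,0],[0,-2,0,0],[0,-2,0,0]]}}

```text
t: 13.95
tool_pos: [0.519, 0.3745, 0.0926]
orientation: [-0.476, 0.523, 0.479, 0.52]
ft_force: [-4.8, -1.6, 2.0]
finger_gap: -0.0002
```

Request:
{"op": "play_rows", "data": {"deltas": [[0,-1,0,0],[0,-1,0,0]]}}

```text
t: 14.2
tool_pos: [0.5191, 0.3745, 0.0926]
orientation: [-0.476, 0.523, 0.479, 0.52]
ft_force: [-6.5, -1.2, 3.0]
finger_gap: 0.0002
```

Request:
{"op": "play_rows", "data": {"deltas": [[0,-1,0,0],[0,-1,0,0]]}}

```text
t: 14.45
tool_pos: [0.5191, 0.3744, 0.0926]
orientation: [-0.476, 0.524, 0.479, 0.519]
ft_force: [-8.0, -2.7, 3.9]
finger_gap: -0.0001
```

Blocked at x = 0.5191 with the force rising: this is the stop. I press a little more and hold, then check.

Request:
{"op": "play_rows", "data": {"deltas": [[0,-2,0,0],[0,-2,0,0],[0,-2,0,0],[0,-2,0,0],[0,-2,0,0],[0,-2,0,0],[0,-2,0,0],[0,-2,0,0]]}}

```text
t: 15.45
tool_pos: [0.5192, 0.3744, 0.0926]
orientation: [-0.476, 0.525, 0.48, 0.518]
ft_force: [-9.1, -2.6, 6.2]
finger_gap: -0.0002
```

```bash
python3 s.py 7 160;python3 -c "
from h import *
im=np.load('top7.npz')['im'];cv2.imwrite('pics/long7.png',cv2.resize(im[180:330,300:500,::-1],None,fx=3,fy=3))
for n in ('top',):
  a=np.load('top0.npz')['im'].astype(int);b=im.astype(int)
  print(abs(a-b)[255:285,385:425].mean())
print(sensors.get_obs()['ft_force'])"
```

```text
15.45 [0.51916741 0.37439917 0.09258524] [-9.09054048 -2.55611542  6.17989951]
5.866666666666666
[-8.85007999 -2.78797884  6.4871983 ]
```

View pics/top7.png

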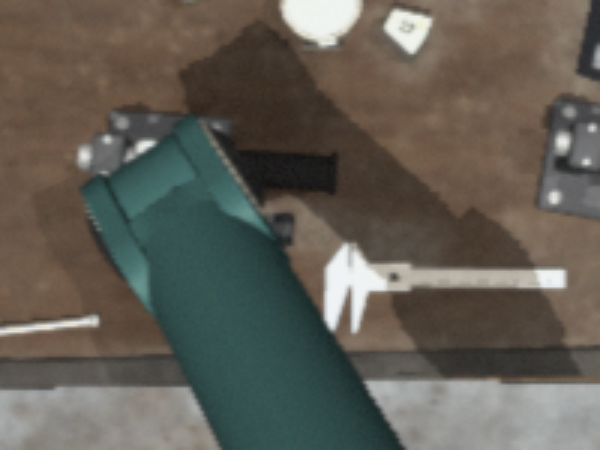

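View pics/scene7.png

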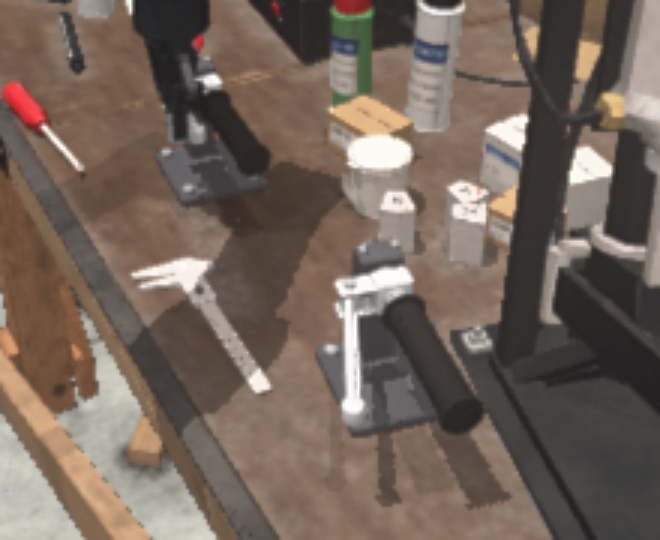

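The short lever's tip (scene crop ~200,130) now lies beside and parallel to its bar. The long lever is out (tip at 353,410), the bystanders are unmoved and the push is steady at about 9 N.

```bash
python3 -c "
from h import *
print(workorder.hand_in()); o=sensors.get_obs(); print(o['t'],o['tool_pos'],o['ft_force'])"
```

```text
the job is handed in; nothing more can be done
None
the job is handed in; nothing more can be done
```

Both levers stop short of their bars. The short one was still held pressed against its stop at hand-in, so you can gauge its gap.

- **Long lever:** I pressed it with the outside of the closed fingers until it would go no further. The pictures showed the blade parallel to its bar. I held it there for over a second at about 10–12 N, then let it go, and the picture showed it back at its rest position.
- **Short lever:** I pressed it the same way until the fingers stopped at x = 0.519 m, within about 1.5 mm of where I expected the stop. It was held with a steady sideways push of about 9–9.5 N.
- **Other checks:** The last pictures showed the long lever fully out and nothing else on the bench moved. I used about 15.5 s of the 43 s.

**Weaker evidence:** I could not read the lever angles directly. That each lever reached its stop comes from the fingers being blocked, the rising force and the pictures. In the last views the arm partly hid the short lever. An upward force of about 6 N, probably friction, also came on while pressing each lever.

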